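Set the overhead phone arm over the milk pan

TASK

Get the overhead phone arm on the hob ready: press the red lever on its suction foot down until it snaps over and stays down, before drawing anything out. Then draw the phone tray up the boom until its sleeve's nose just meets the red ring (it runs back down if let go) and, holding it there, squeeze the orange cam lever shut against the sleeve. Finish still pinching lever and rubber grip together so that I can clip the phone in; do not shift the ring, and leave the pan and the other things alone.

Things in the scene. Friction and masses are not known exactly. Their poses are not given: they have to be found in the camera images.
- stand: Overhead phone arm, fixed to the glass: white and black suction foot (100 mm across), mast 22 mm thick, and a flat aluminium boom (16 mm wide, 14 mm high) from a grey head 165 mm up. Origin under the foot's centre, z up. Seen from above the boom runs along its +x, rising 0.20 rad, to 310 mm from the mast; all stays below 260 mm. The foot lever points along its -y, the cam lever is on the +y side.
- foot_lever (a joint): Red sprung lever on the foot: 0 = standing up 0.6 rad (34 deg), grows as it is pressed, 0.6 = level, its stop. Hinge along the stand's x, 37 mm from the mast axis at height 40 mm. It resists with up to about 12 N at the paddle and springs back up if let go before 0.42; past that it snaps to 0.6 and stays.
- foot_lever_paddle (a point): Centre of the top of the lever's ridged red paddle (34 x 32 mm, 9 mm thick), 70 mm out from the lever's hinge. When the lever is down it lies at height 47 mm, 107 mm from the mast axis, with free space above.
- slider (a joint): How far the phone tray with its sleeve has been drawn up the boom, m: 0 = lower stop, 0.115 = upper end. About 0.35 kg; unlocked it slides freely and runs back to 0 by its own weight (0.5 to 0.9 N). The closed cam lever clamps it.
- squeeze_point (a point): Where to pinch, at the sleeve's mid height; moves with the slider. x points up the boom, y to the lever side. Lever closed, the pinch is 37 mm wide across y, centred here. The tray's upright back wall (136 mm wide, from 12 mm below to 14 mm above this point) stands at x = +13 mm: fingers lowered astride here push the tray by it. A white housing 34 mm wide ends at x = -34 mm.
- sleeve_nose (a point): Centre of the outer end face of the sleeve (black collar, 28 x 26 mm), beyond the tray; x points up the boom. It is 68 mm further up the boom than squeeze_point.
- mark_edge (a point): Near edge of the red ring (7 mm wide, 20 mm across) that sits on the boom as the length mark, on the boom's centre line; x points up the boom. The ring is no stop: the sleeve can run past it. It sits 45 to 95 mm up the boom from where the nose starts.
- cam_hinge (a joint): Orange cam lever on the sleeve's +y side: 0 = fully open, where it starts, 0.40 = closed flat along the sleeve. Hinge across the boom, 48 mm down the boom from squeeze_point. It resists with about 10 N at the paddle and springs open again if let go before 0.26; past that it snaps shut and stays.
- cam_lever: The orange lever itself, origin on its hinge, 13 mm from the sleeve's centre line. The sleeve does not give sideways: unless the fingers close centred on squeeze_point, one bears before the other, and the hand must give way to that side until both bear.
- lever_paddle (a point): Ridged end of the cam lever, 44 mm long, 6 mm thick, 18 mm high. The point is the middle of its outer face, 37 mm from the hinge; x along the lever to its tip, y outwards. Open, its tip stands at most 45 mm from the sleeve's centre line.
- grip_pad (a point): Black ridged rubber grip, 46 mm long, 5 mm thick, 18 mm high, fixed to the sleeve's -y side. The point is the middle of its outer face, x up the boom; 18.5 mm to the side of squeeze_point and 11 mm down the boom from it. Nothing on the tray stands higher than 30 mm above squeeze_point.
- milk_pan: Small steel pan, 105 mm across, 62 mm high, on the front right burner under the boom (rim about 92 mm up). Origin under its centre. Leave it alone.
- phone: Phone with a dark blue screen and bright metal edge, 152 x 72 x 9 mm, lying on the hob to the left. Origin under its centre. Leave it alone.
- tomato: Red tomato, about 50 mm, at the front left of the hob. Leave it alone.
- onion: Red onion, about 55 mm, on the hob at the right. Leave it alone.
- matchbox: Matchbox, 36 x 53 x 15 mm, at the front right corner of the hob. Leave it alone.

How it is judged:
On the way, in this order (a step that is already met when the one before it is completed fails the run):
1. the foot lever is down past its detent (value of joint foot_lever above 0.54 rad), for 0.3 s.
2. the sleeve's nose is held at the red ring, within 4 mm, with the cam lever still open (x of sleeve_nose in the frame of mark_edge between -0.004 and 0.004 m and value of joint cam_hinge below 0.2 rad), for 0.15 s.
3. the cam lever is shut with the nose at the ring (x of sleeve_nose in the frame of mark_edge between -0.004 and 0.004 m and value of joint cam_hinge above 0.36 rad), for 0.2 s.
At the end, for the whole second after the job is handed in: Foot lever latched down (above 0.54 rad), sleeve nose within 4 mm of the red ring's near edge, cam lever shut (above 0.36 rad), and the fingers still pinching: over 3 N on the cam lever's paddle and over 3 N on the rubber grip (all of step 3 and value of joint foot_lever above 0.54 rad and contact force between the fingers and cam_lever above 3 N and contact force between the fingers and grip_pad above 3 N); the arm keeps its last pose, push and grip.
It fails at once if the tray is drawn out more than 15 mm while the foot lever is not down (value of joint slider above 0.015 m and value of joint foot_lever below 0.5 rad).
It fails at once if the red ring is shifted more than 4 mm (distance of mark_edge from where it was at the start of the episode above 0.004 m).
It fails at once if the pan is pushed with more than 5 N (contact force between milk_pan and anything else above 5 N).
It fails at once if phone, tomato, onion or matchbox shifted more than 20 mm (distance of any of phone, tomato, onion, matchbox from where it was at the start of the episode above 0.02 m).
It also fails if it takes over 61 s, if anything falls off the work surface, if the arm or the gripper's body presses on something with over 40 N, if the wrist force passes 120 N, or if a joint passes its speed limit or range.

ROBOT

A 6-joint arm with a two-finger parallel gripper is mounted at the origin on a cart in front of the work surface, level with it; the furniture and walls round the work are solid. World frame = base frame: x ahead of the robot, y to its left, z up, the work surface at z = 0. Lengths are in m, angles in rad, forces in N, time in s.
With the tool pointing down it reaches from about 0.35 to 0.85 m from the base axis. Payload 8.1 kg.
Tool frame: the origin (TCP) lies on the centre line of the jaws, within the pads' length; the fingertips stand 17 mm ahead of it and the grasp point (between the pads) lies 2 mm behind it; z points along the fingers, y is the line along which they close (so a half turn about z gives the same grasp; the last joint's range is limited). The gripper opens to 93 mm and grips with 3 to 60 N. Pads are 15 mm wide; open, the fingers measure 128 mm over their backs; the gripper's body (75 mm by 188 mm) begins 65 mm behind the grasp point.
Start: joints at [-1.206, 0.13, 1.488, -0, 1.523, -0.085], TCP at [0.261, -0.54, 0.236] pointing down, gripper open.
Joint ranges: [-2.96, 2.96], [-0.89, 2.26], [0.02, 2.5], [-1.34, 4.48], [0, 2.73], [-2.66, 2.66]. Speed limits (rad/s): [2.39, 2.39, 2.79, 3.14, 3.14, 3.14].

INTERFACE

Orientations are given as a rotation vector (axis times angle).
In Python, from plant import robot, optics, close_job, models gives the robot as it stands.
- The arm moves only by the shell command python3 -m inch 'ROWS' [OPENING] [FORCE]. ROWS is a JSON object of lists of equal length, an entry for each row: "travel": the shift along the tool's x, y, z in m, a list of three; "spin": the turn about the tool's z in rad. In form: {"travel": [[x, y, z], ...], "spin": [spin, ...]}. A call has 1 to 10 rows; each row is the pose to reach, as a shift and turn from the pose commanded when the call began, along the tool's axes at that moment; what a row does not reach only later rows make up. A row lasts 1/12 s, in which the tool goes at most 41.7 mm and 7.16 degrees, less where a joint would pass 70% of its speed; a pose out of reach is approached as far as the arm can. A call with a gripper value outside its range is refused whole. OPENING is the closure, from 0 (fully open) to 1 (shut), set as the call begins (- or left out, the last holds). The fingers move at their own pace and stop on an object; FORCE is the grip in N (left out, the last holds). Time passes only in rows, so rows that repeat a pose let the fingers close. It gives the time, the measured TCP pose, the force, the opening and the grip force at its end, in the units of the state.
- robot.read_state(): the state, without advancing time (a new reading comes with each control period).
- optics.read_camera(name): name is "side" or "top" or "wrist"; returns (picture, depth): 384x512x3 uint8, red, green, blue; 384x512 float32, m along the optical axis (not along the pixel's ray), 0 where there is no reading.
- optics.camera_info(name): a dict with "camera_matrix" (3x3 intrinsics, pixels), "view" (4x4, takes a point from world to camera coordinates). Camera axes: x right, y down, z forward; pixel columns grow to the right and rows downward; lengths in m; the calibration is good to about 2 mm. A picture is of the moment at which its call begins: read the wrist's pose just before it. camera_info takes no time and is no camera call; for the wrist camera it gives the pose at the moment of the call.
- close_job(): hands the job in; it is judged then, once.
Trained networks look in the newest picture that a camera, given by its name, has taken for a name from the list of things; names that differ only in an ending like _2 or _b are one class to them, and where a whole thing is asked for, a point or a joint stands for the part that bears it (a point fixed in the world has none). Each returns a list of dicts, best first, with "p" (0 to 1); they miss things now and then, are a little off and sometimes report something else, mostly with a low value. They report only what shows in the picture. A call takes as long as a camera call.
- models.look_for(camera, name): "centre" ([x, y, z] in m, in world coordinates, good to about 4 mm: the middle of the surface that is visible of it).
- models.masks_of(camera, name): "region" (384x512 bool, what is visible of it).
The state is a dict: "t": time; "q": joint angles; "dq": joint speeds; "joint_torque": joint torques, N m; "tool_pos": TCP position; "orientation": TCP orientation; "force": force on the tool from outside, world axes, zero at the start; "wrist_torque": the same for the moment, N m; "opening": finger opening in m; "gripper_force": force on a finger pad.
Only numpy, scipy, OpenCV 4.12 (cv2) and the standard library are available. Lean on these libraries where they do the work, as an engineer would, in place of code of your own. Each camera call takes 0.05 s, during which the arm holds its last target. There are 200 camera calls.

## Working session

There is one attempt and no reset: what is moved stays moved. The work goes in short steps, Python scripts to look and compute and a shell command to move; the robot and the scene stay as the last step left them, time stands still between calls to the robot, and variables do not carry over. Pictures are saved under pics/ and viewed, at most 10 in all, crops included, and the job is handed in when it is done.

```bash
ls; mkdir -p pics; python3 - <<'E'
from plant import robot, optics, models
import cv2, numpy as np
s=robot.read_state(); print(s['t'],s['tool_pos'],s['orientation'],s['force'],s['opening'])
ims=[]
for c in ("side","top"):
    p,d=optics.read_camera(c); ims.append(p)
    np.set_printoptions(precision=4,suppress=True)
    i=optics.camera_info(c); V=i['view']; print(c,'cam pos',-V[:3,:3].T@V[:3,3])
    for n in ("stand","foot_lever_paddle","squeeze_point","sleeve_nose","mark_edge","lever_paddle","grip_pad","cam_lever","milk_pan"):
        r=models.look_for(c,n); print(n,[(np.round(x['centre'],4).tolist(),round(x['p'],2)) for x in r[:2]])
    cv2.imwrite(f"pics/{c}.png",cv2.resize(p[:,:,::-1],None,fx=1.5,fy=1.5))
E
```

```text
pics
0.0 [ 0.26070194 -0.53981757  0.2346064 ] [-3.06074534e+00 -7.00184491e-01  4.15813221e-04] [ 0.27119053 -0.60605005  0.30751345] 0.09304007369971844
side cam pos [ 0.0584 -1.0578  0.6927]
stand [([0.6102, -0.0721, 0.187], 0.72)]
foot_lever_paddle []
squeeze_point [([0.6112, -0.127, 0.2076], 0.88)]
sleeve_nose [([0.6111, -0.1193, 0.2024], 0.8)]
mark_edge []
lever_paddle [([0.5702, -0.2759, 0.0369], 0.64)]
grip_pad [([0.6152, -0.1234, 0.2081], 0.95)]
cam_lever []
milk_pan [([0.5055, -0.139, 0.0777], 0.96), ([0.6105, -0.0698, 0.1875], 0.52)]
top cam pos [ 0.392  -0.0168  1.1891]
stand [([0.6124, -0.0829, 0.1911], 0.67)]
foot_lever_paddle [([0.5324, 0.0024, 0.0807], 0.5), ([0.6215, -0.12, 0.2046], 0.15)]
squeeze_point [([0.618, -0.1205, 0.2045], 0.98)]
sleeve_nose [([0.6175, -0.1213, 0.2028], 0.96)]
mark_edge []
lever_paddle [([0.6469, -0.0733, 0.191], 0.57)]
grip_pad [([0.6172, -0.1225, 0.2008], 0.63)]
cam_lever [([0.6449, -0.08, 0.1937], 0.63)]
milk_pan [([0.4735, -0.1753, 0.0301], 0.76)]
```

View pics/top.png

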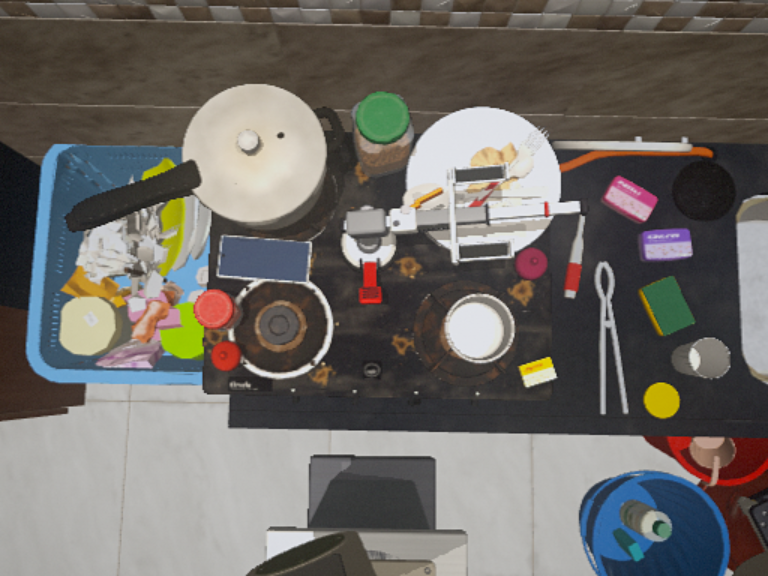

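View pics/side.png

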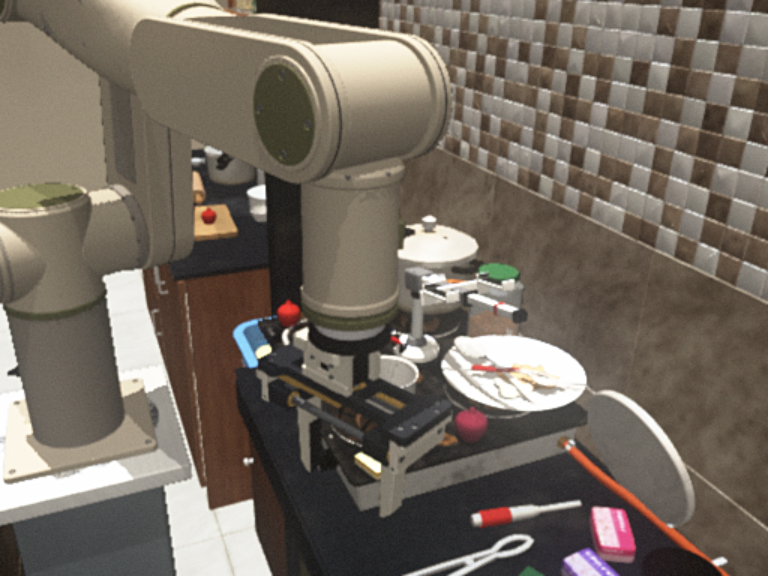

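The top view shows the boom running right from the head (365,221) to (580,208). The red ring is near (547,209), the foot paddle at (370,290), and the orange lever is open at (425,197). The side view is mostly blocked by the arm. Next I measure with colour and depth.

```bash
cat > h.py <<'E'
from plant import robot, optics, models
import cv2, numpy as np
np.set_printoptions(precision=4,suppress=True)
def cloud(c):
    i=optics.camera_info(c); p,d=optics.read_camera(c)
    K=np.array(i['camera_matrix']);V=np.array(i['view'])
    v,u=np.mgrid[:384,:512]
    P=np.stack([(u-K[0,2])/K[0,0]*d,(v-K[1,2])/K[1,1]*d,d],-1)
    W=(P-V[:3,3])@V[:3,:3]
    W[d==0]=np.nan
    return p,W,K,V
def proj(K,V,X):
    c=V[:3,:3]@X+V[:3,3]; return (K@c)[:2]/c[2]
def red(p):
    h=cv2.cvtColor(p,cv2.COLOR_RGB2HSV).astype(int); return ((h[...,0]<6)|(h[...,0]>174))&(h[...,1]>170)&(h[...,2]>90)
def orange(p):
    h=cv2.cvtColor(p,cv2.COLOR_RGB2HSV).astype(int); return (h[...,0]>8)&(h[...,0]<22)&(h[...,1]>150)&(h[...,2]>100)
E
python3 - <<'E'
from h import *
p,W,K,V=cloud('top')
print(K[0,0])
def show(n,m):
    nn,l,st,ce=cv2.connectedComponentsWithStats(m.astype(np.uint8),connectivity=8)
    for k in range(1,nn):
        if st[k,4]>=3:
            w=W[l==k]; print(n,st[k],ce[k],np.nanmedian(w,0),'z',np.nanmin(w[:,2]),np.nanmax(w[:,2]))
roi=np.zeros((384,512),bool); roi[120:215,225:400]=1
show('red',red(p)&roi); show('or',orange(p)&roi)
# boom points
z=W[...,2]
for u in range(320,388,4):
    col=np.where((z[:,u]>0.17)&roi[:,u])[0]
    if len(col): print(u,col.min(),col.max(),W[col[len(col)//2],u], W[col,u,0].min(),W[col,u,0].max())
cv2.imwrite('pics/crop.png',cv2.resize(p[100:215,220:400,::-1],None,fx=4.4,fy=4.4,interpolation=cv2.INTER_CUBIC))
E
```

```text
481.0160490343858
red [328 122   3   1   3] [329. 122.] [ 0.7047 -0.194   0.0666] z 0.0646279224500324 0.06741699797836076
red [363 135   3   9  14] [363.7857 138.5714] [ 0.6283 -0.2408  0.2253] z 0.22402119255706876 0.22868488401060993
red [313 137   3   1   3] [314. 137.] [ 0.6689 -0.1593  0.0588] z 0.05793258022759531 0.060548274080383296
red [240 175  15  28 288] [246.559  190.0035] [0.5322 0.0004 0.077 ] z -0.004196165337416285 0.09569684217167855
red [376 176  12  18 150] [381.46 184.32] [ 0.5771 -0.3557 -0.0753] z -0.0850183927655991 -0.06453228905891184
or [274 125  21  14  60] [284.65   131.4333] [ 0.6483 -0.0808  0.1909] z 0.17864717991632617 0.19815316732735394
or [268 177   3   4   4] [269.  178.5] [ 0.5748 -0.0543 -0.0008] z -0.005623426560270718 0.003991114526421315
or [272 180   2   2   3] [272.6667 180.6667] [ 0.5684 -0.0642  0.0008] z -4.017788595253742e-05 0.0024887665440495926
or [349 188   4   6  13] [350.4615 190.    ] [ 0.5501 -0.2586 -0.0003] z -0.004521569521578343 0.0039629742119018305
or [344 191   2   2   3] [344.6667 191.6667] [ 0.545  -0.2443 -0.0019] z -
[... 860 characters left out ...]
.6314947150739104
352 136 144 [ 0.6256 -0.2182  0.2164] 0.6177920197897414 0.633726600991916
356 136 144 [ 0.6246 -0.2254  0.2213] 0.6188765560663846 0.6340968263355165
360 136 143 [ 0.6252 -0.234   0.2198] 0.6185407129282297 0.6341064014889448
364 135 144 [ 0.6237 -0.2407  0.2267] 0.6172022356131214 0.6337441924230318
368 135 143 [ 0.6261 -0.2491  0.226 ] 0.6202635652247779 0.6350890523014686
372 135 143 [ 0.6256 -0.2567  0.2288] 0.6200746341142976 0.6342694826202483
376 135 142 [ 0.6255 -0.2645  0.2302] 0.6199854036331065 0.6339466039710151
380 134 142 [ 0.6275 -0.2725  0.2312] 0.6214739911501757 0.6369172233726313
384 134 142 [ 0.6281 -0.2811  0.2296] 0.6215302275232204 0.6353534528109996
```

View pics/crop.png

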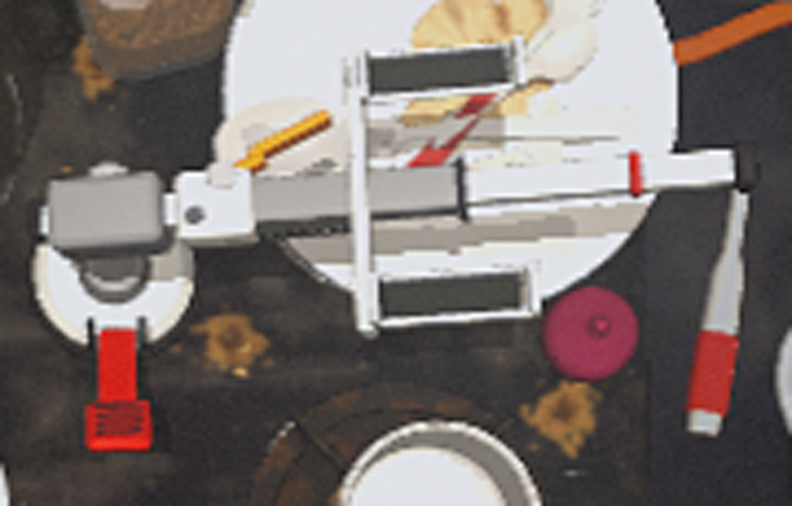

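The crop confirms the layout. The tray's back wall is at u≈302, the nose at u≈325, the ring at u≈364–366, and the foot paddle lies towards the robot. I lift first and travel to above the paddle with the fingers closed.

```bash
python3 -m inch '{"travel":[[0,0,-0.04],[0,0,-0.08],[0.02,-0.02,-0.1],[0.05,-0.045,-0.1],[0.08,-0.07,-0.1],[0.11,-0.095,-0.1],[0.14,-0.12,-0.1],[0.17,-0.145,-0.1],[0.2,-0.17,-0.1],[0.23,-0.195,-0.1]],"spin":[0,0.1,0.2,0.3,0.4,0.45,0.45,0.45,0.45,0.45]}' 1 20
python3 - <<'E'
from plant import robot
from scipy.spatial.transform import Rotation as R
s=robot.read_state();print(s['tool_pos'],R.from_rotvec(s['orientation']).as_matrix().round(3),s['q'])
E
```

```text
t: 1.88
tool_pos: [0.3836, -0.263, 0.3359]
orientation: [3.141, -0.001, 0.001]
force: [0.5, 0.1, -0.2]
opening: 0.0306
gripper_force: 0.0
[ 0.38356279 -0.26297962  0.33586538] [[ 1.    -0.001  0.001]
 [-0.001 -1.    -0.   ]
 [ 0.001  0.    -1.   ]] [-7.11378049e-01 -2.58751283e-01  1.68023279e+00  6.30758097e-05
  1.71937572e+00  8.60006674e-01]
```

```bash
python3 - <<'E'
from h import *
p,W,K,V=cloud('top')
m=red(p); m[:175]=0;m[192+22:]=0;m[:,:235]=0;m[:,262:]=0
for v in range(176,206):
    u=np.where(m[v])[0]
    if len(u): print(v,u.min(),u.max(),W[v,u].mean(0))
p,W,K,V=cloud('side')
cv2.imwrite('pics/side2.png',cv2.resize(p[:,:,::-1],None,fx=1.5,fy=1.5))
for n in ("foot_lever_paddle","squeeze_point","sleeve_nose","mark_edge","grip_pad","cam_lever"):
    print(n,[(x['centre'],x['p']) for x in models.look_for('side',n)[:2]])
E
```

```text
176 243 250 [0.5722 0.0014 0.0479]
177 243 250 [0.5694 0.0013 0.0505]
178 243 250 [0.5666 0.0013 0.0529]
179 243 250 [0.564  0.0012 0.0541]
180 242 250 [0.5622 0.0024 0.05  ]
181 242 250 [0.5595 0.0024 0.0516]
182 242 250 [0.5568 0.0023 0.0538]
183 242 250 [0.5543 0.0022 0.0545]
184 242 250 [0.5517 0.0021 0.0557]
185 242 250 [0.5491 0.0021 0.057 ]
186 242 250 [0.5463 0.002  0.0599]
187 242 250 [0.5437 0.0019 0.0618]
188 242 250 [0.5414 0.0018 0.061 ]
189 242 250 [0.5386 0.0017 0.064 ]
190 242 250 [0.5362 0.0017 0.064 ]
191 242 253 [ 0.5322 -0.0021  0.0778]
192 240 253 [ 0.5296 -0.0051  0.0804]
193 240 253 [0.5269 0.     0.0823]
194 240 253 [ 0.5246 -0.0023  0.0827]
195 240 254 [ 0.522  -0.0006  0.0848]
196 240 253 [ 0.5195 -0.0017  0.086 ]
197 240 254 [ 0.5169 -0.0002  0.088 ]
198 240 254 [ 0.5144 -0.0031  0.0905]
199 240 254 [ 0.512  -0.0016  0.0912]
200 239 254 [ 0.5101 -0.0003  0.0865]
201 240 253 [nan nan nan]
202 241 251 [0.5065 0.003  0.0766]
foot_lever_paddle []
squeeze_point [([0.6142, -0.1261, 0.2056], 0.75)]
sleeve_nose [([0.6095, -0.1227, 0.2006], 0.68)]
mark_edge [([0.4697, -0.1692, 0.0732], 0.67), ([0.6145, -0.1252, 0.2085], 0.36)]
grip_pad [([0.6154, -0.1245, 0.2078], 0.6), ([0.4177, 0.2156, 0.0333], 0.32)]
cam_lever []
```

```bash
python3 -m inch '{"travel":[[0.02,-0.035,0],[0.04,-0.07,0],[0.06,-0.105,0],[0.08,-0.14,0],[0.1,-0.175,0.01],[0.115,-0.21,0.02],[0.126,-0.245,0.05],[0.126,-0.262,0.09],[0.126,-0.262,0.13],[0.126,-0.262,0.17]],"spin":[0,0,0,0,0,0,0,0,0,0]}'
python3 -m inch '{"travel":[[0,0,0.01],[0,0,0.03],[0,0,0.044]],"spin":[0,0,0]}'
```

```text
t: 3.12
tool_pos: [0.5098, -0.0025, 0.1673]
orientation: [-3.142, -0.0, -0.002]
force: [0.2, 0.3, 0.7]
opening: 0.0008
gripper_force: 0.0
t: 3.37
tool_pos: [0.5092, -0.004, 0.124]
orientation: [3.142, -0.003, -0.002]
force: [-0.5, 0.0, -0.4]
opening: 0.0003
gripper_force: 0.0
```

```bash
python3 -m inch '{"travel":[[0,-0.003,0.01],[0,-0.003,0.018],[0,-0.003,0.026],[0,-0.003,0.034],[0,-0.003,0.04],[0,-0.003,0.046]],"spin":[0,0,0,0,0,0]}'
python3 -m inch '{"travel":[[0,0,0.006],[0,0,0.012],[0,0,0.014],[0,0,0.014]],"spin":[0,0,0,0]}'
```

```text
t: 3.87
tool_pos: [0.5107, -0.0006, 0.0802]
orientation: [3.141, -0.002, 0.004]
force: [-0.9, -0.7, 2.5]
opening: 0.0004
gripper_force: 0.9
t: 4.2
tool_pos: [0.5093, 0.0001, 0.0644]
orientation: [-3.142, 0.001, 0.001]
force: [-0.0, 0.0, 0.7]
opening: 0.0006
gripper_force: 0.0
```

```bash
python3 -m inch '{"travel":[[0,0,-0.04],[0,0,-0.08],[0,0,-0.12],[0,0,-0.16],[-0.01,0.02,-0.2],[-0.01,0.05,-0.24],[-0.01,0.09,-0.28],[0,0.12,-0.32],[0,0.12,-0.34],[0,0.12,-0.34]],"spin":[0,0,0,-0.1,-0.22,-0.34,-0.46,-0.58,-0.7,-0.8]}' 0 20
python3 -m inch '{"travel":[[0,0,0],[0,0,0],[0,0,0],[0,0,0],[0,0,0],[0,0,0],[0,0,0],[0,0,0]],"spin":[-0.12,-0.24,-0.36,-0.48,-0.6,-0.72,-0.828,-0.828]}'
python3 - <<'E'
from h import *
p,W,K,V=cloud('wrist')
print('cam',-V[:3,:3].T@V[:3,3],V[:3,:3])
cv2.imwrite('pics/w1.png',cv2.resize(p[:,:,::-1],None,fx=1.5,fy=1.5))
np.savez('w1.npz',p=p,W=W,K=K,V=V)
for n in ("foot_lever_paddle","squeeze_point","sleeve_nose","mark_edge","lever_paddle","grip_pad","cam_lever"):
    print(n,[(x['centre'],x['p']) for x in models.look_for('wrist',n)[:2]])
p,W,K,V=cloud('top')
m=red(p); m[:175]=0;m[192+22:]=0;m[:,:235]=0;m[:,262:]=0
v,u=np.where(m); print(v.min(),v.max(),W[m][:,2].min() if m.any() else None,np.nanmax(W[m][:,2]))
E
```

```text
t: 5.03
tool_pos: [0.5103, -0.1228, 0.4109]
orientation: [2.886, 1.226, 0.009]
force: [-0.4, -0.3, 1.7]
opening: 0.0626
gripper_force: 0.0
t: 5.7
tool_pos: [0.5093, -0.1198, 0.4046]
orientation: [-2.151, -2.289, -0.0]
force: [0.8, 0.8, -0.4]
opening: 0.0931
gripper_force: 0.0
cam [ 0.5043 -0.0349  0.5536] [[ 0.9981  0.061  -0.0006]
 [ 0.0584 -0.9528  0.298 ]
 [ 0.0176 -0.2975 -0.9546]]
foot_lever_paddle [([0.5237, -0.0014, 0.0498], 0.86)]
squeeze_point [([0.6174, -0.1173, 0.2041], 0.92)]
sleeve_nose [([0.614, -0.1188, 0.2036], 0.92), ([0.5718, -0.2545, 0.0414], 0.56)]
mark_edge [([0.6212, -0.2389, 0.2225], 0.58), ([0.5895, 0.1086, 0.0049], 0.28)]
lever_paddle [([0.6458, -0.08, 0.189], 0.83), ([0.616, -0.1189, 0.2072], 0.27)]
grip_pad [([0.615, -0.1174, 0.2071], 0.84)]
cam_lever []
176 210 -0.0044089179574320824 0.05095362117425875
```

View pics/w1.png

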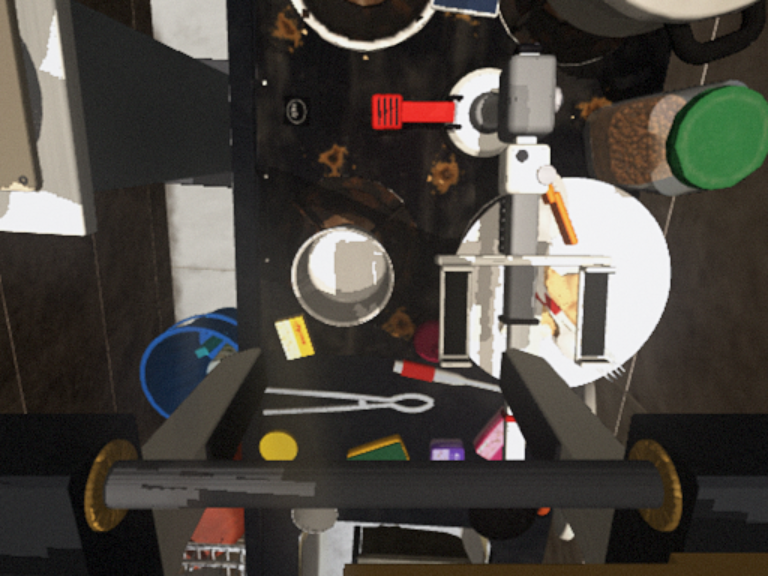

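The foot lever is latched: it appears level at about (400,112), with z at most 0.051. The wrist view shows the housing end at (525,190), the back wall along row 260, the nose at (520,321), and the orange lever from (548,178) to (572,240).

```bash
cat > prof.py <<'E'
from h import *
def prof(W,p,s0=-.02,M=np.array([.6117,.0047]),b=None,step=.004,smax=.32):
    q=W[...,:2]-M; s=q@b; t=q@np.array([-b[1],b[0]]); z=W[...,2]
    return s,t,z
E
python3 - <<'E'
from prof import *
from scipy import stats
def analyse(name,W,p):
    # boom lateral centre by s bins
    b=np.array([.057,-1]);b/=np.linalg.norm(b)
    s,t,z=prof(W,p,b=b)
    print(name)
    out=[]
    for a in np.arange(.04,.31,.006):
        exp=.17+.2027*a
        m=(s>=a)&(s<a+.006)&(abs(t)<.025)&(z>exp-.01)&(z<exp+.05)
        if m.sum()>5: print(round(a+.003,3),m.sum(),'t',t[m].min().round(4),t[m].max().round(4),'z',np.median(z[m]).round(4),z[m].max().round(4))
    m=(abs(t)>.03)&(abs(t)<.066)&(z>.19)&(z<.26)&(s>.08)&(s<.24)
    # wall: wings, s profile
    for a in np.arange(.1,.22,.003):
        k=m&(s>=a)&(s<a+.003)
        if k.sum()>2: print('wing',round(a+.0015,4),k.sum(),t[k].min().round(3),t[k].max().round(3),np.median(z[k]).round(4),z[k].max().round(4))
    r=red(p)&(z>.19)&(s>.15); print('ring',r.sum(), s[r].min() if r.any() else 0,s[r].max() if r.any() else 0,np.median(t[r]),np.median(z[r]))
    o=orange(p)&(z>.16); print('orange',s[o].min(),s[o].max(),t[o].min(),t[o].max(),np.median(z[o]))
    # yaw from red ring & head
d=np.load('w1.npz'); analyse('wrist',d['W'],d['p'])
p,W,K,V=cloud('top'); analyse('top',W,p)
E
```

```text
wrist
0.043 196 t -0.0158 0.0173 z 0.191 0.1955
0.049 189 t -0.0158 0.0215 z 0.1927 0.1959
0.055 214 t -0.0158 0.0208 z 0.1938 0.1977
0.061 184 t -0.0158 0.0229 z 0.1939 0.1964
0.067 181 t -0.0153 0.025 z 0.1909 0.1953
0.073 167 t -0.0152 0.0249 z 0.1916 0.195
0.079 149 t -0.0155 0.0118 z 0.1931 0.1959
0.085 136 t -0.0153 0.0121 z 0.1944 0.1975
0.091 136 t -0.0153 0.0113 z 0.1958 0.198
0.097 142 t -0.0151 0.0113 z 0.1969 0.1996
0.103 132 t -0.0154 0.0115 z 0.1981 0.2001
0.109 134 t -0.0152 0.012 z 0.1993 0.2018
0.115 255 t -0.0248 0.0246 z 0.2047 0.2072
0.121 130 t -0.0241 0.0247 z 0.2034 0.2064
0.127 112 t -0.0097 0.0111 z 0.2032 0.2058
0.133 111 t -0.0098 0.0117 z 0.2044 0.2065
0.139 110 t -0.01 0.0115 z 0.2056 0.2084
0.145 111 t -0.0099 0.0126 z 0.2068 0.2096
0.151 108 t -0.0099 0.011 z 0.2079 0.2107
0.157 104 t -0.0098 0.0112 z 0.2093 0.2114
0.163 144 t -0.0126 0.0145 z 0.2121 0.2146
0.169 54 t -0.0126 0.0097 z 0.2081 0.2101
0.175 77 t -0.0068 0.0094 z 0.2092 0.212
0.181 76 t -0.0067 0.0084 z 0.2107 0.2127
0.187 43 t -0.0068 0.0087 z 0.2112 0.2128
0.235 12 t -0.0071 -0.0057 z 0.2
[... 1651 characters left out ...]
47 0.24497104401885691 -0.005443731531556575 0.22493430868391
orange 0.059389921923748513 0.10413246668105035 -0.15821684656625506 0.0424824261037859 0.48886687928843253
top
0.043 49 t -0.0154 0.0176 z 0.1899 0.1937
0.049 50 t -0.0154 0.0188 z 0.1907 0.1967
0.055 55 t -0.0158 0.0214 z 0.1921 0.1991
0.061 51 t -0.0162 0.0225 z 0.1929 0.1982
0.067 55 t -0.0152 0.0245 z 0.1914 0.1972
0.073 48 t -0.0154 0.0241 z 0.1906 0.1955
0.079 44 t -0.0153 0.025 z 0.191 0.1962
0.085 25 t -0.0116 0.0124 z 0.1939 0.1974
wing 0.1165 11 -0.066 -0.054 0.2025 0.2068
wing 0.1195 12 -0.065 -0.046 0.2057 0.2069
ring 0 0 0 nan nan
orange 0.06361101713261653 0.09587564005975883 0.018233705433757925 0.039040186495666956 0.1888413631804421
  return _methods._mean(a, axis=axis, dtype=dtype,
  ret = ret.dtype.type(ret / rcount)
```

```bash
python3 -m inch '{"travel":[[0.005,0.035,0],[0.01,0.07,0],[0.02,0.1,0.03],[0.02,0.111,0.07],[0.02,0.111,0.11],[0.02,0.111,0.135],[0.02,0.111,0.135],[0.02,0.111,0.135]],"spin":[0,0,0,0,0,0,0,0]}'
cat > rel.py <<'E'
from h import *
b=np.array([.057,-1]);b/=np.linalg.norm(b); n=np.array([-b[1],b[0]]); M=np.array([.6117,.0047])
s=robot.read_state(); q=s['tool_pos'][:2]-M
from scipy.spatial.transform import Rotation as R
m=R.from_rotvec(s['orientation']).as_matrix()
print('t',s['t'],'s',q@b,'t',q@n,'z',s['tool_pos'][2],'yaw err',np.arctan2(m[1,0],m[0,0])-np.arctan2(-b[1],-b[0]),'F along b,n,z',s['force'][:2]@b,s['force'][:2]@n,s['force'][2],'open',s['opening'],s['gripper_force'])
E
python3 rel.py; python3 - <<'E'
from h import *
p,W,K,V=cloud('side'); a=p
cv2.imwrite('pics/s3.png',cv2.resize(p[150:320,200:400,::-1],None,fx=4,fy=3.5,interpolation=cv2.INTER_CUBIC)[:595])
p,W,K,V=cloud('wrist')
cv2.imwrite('pics/w3.png',cv2.resize(p[:,:,::-1],None,fx=1.5,fy=1.5))
E
```

```text
t: 6.87
tool_pos: [0.618, -0.0932, 0.2681]
orientation: [-2.155, -2.281, 0.003]
force: [0.9, 0.5, 1.1]
opening: 0.0933
gripper_force: 0.0
t 6.8667 s 0.09807514776058936 t 0.0006707268292094814 z 0.268142816883654 yaw err -0.0001311263473726676 F along b,n,z -0.43289599874907575 0.928327339467769 1.077774776685877 open 0.09326217782498465 0.0
```

View pics/w3.png

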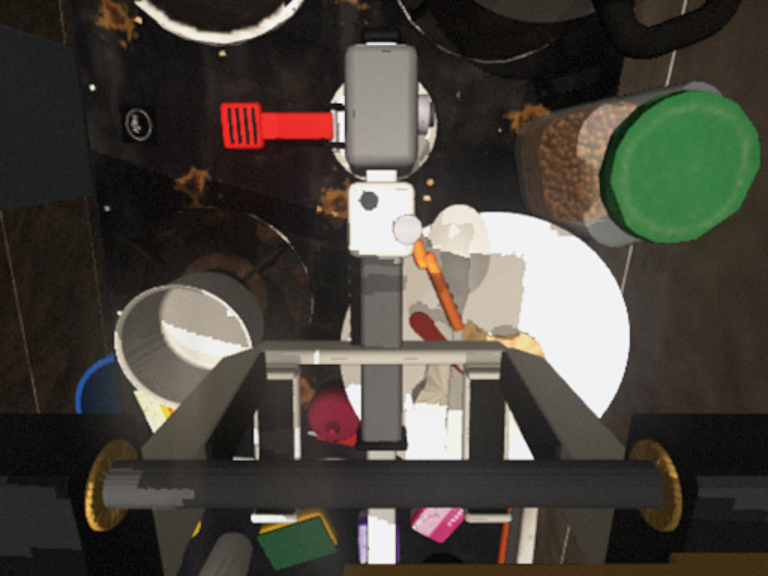

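View pics/s3.png

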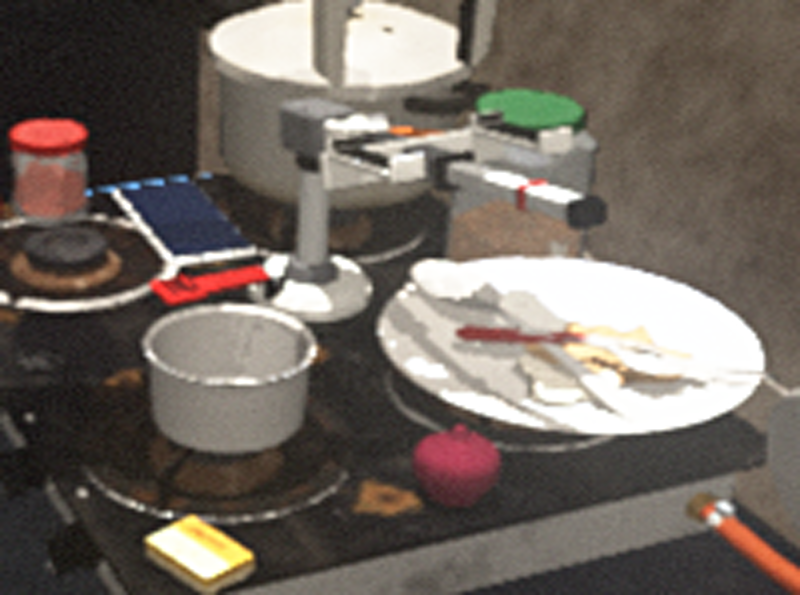

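The wrist view shows the fingers astride the sleeve. The open orange lever, tip at (460,328), clears the right finger, and the nose edge shows at (382,445). The side view shows the collar at (455,170) and the ring at (530,195).

```bash
cat > ringnose.py <<'E'
from h import *
b=np.array([.057,-1]);b/=np.linalg.norm(b); n=np.array([-b[1],b[0]]); M=np.array([.6117,.0047])
def ax(s,t=0.001): # boom axis point
    return np.r_[M+s*b+t*n, .1874+.2027*(s-.103)]
def scan(c,lo,hi,off):
    # sample colours along a line on the boom top/side: off=(t,dz from axis)
    i=optics.camera_info(c);K=np.array(i['camera_matrix']);V=np.array(i['view'])
    p,_=optics.read_camera(c); 
    ss=np.arange(lo,hi,.001); o=[]
    px=np.array([proj(K,V,ax(s)+np.r_[off[0]*n,off[1]]) for s in ss],np.float32)
    col=cv2.remap(p,px[:,0].reshape(1,-1),px[:,1].reshape(1,-1),cv2.INTER_LINEAR)[0]
    return ss,px,col
E
python3 - <<'E'
from ringnose import *
for off in ((0,.007),(-.008,0)):
    ss,px,col=scan('side',.150,.260,off)
    print(off,px[0],px[-1])
    print([(round(float(s)*1000),*map(int,c)) for s,c in zip(ss,col)][::2])
E
```

```text
(0, 0.007) [309.7708 195.5303] [336.6565 205.1342]
[(150, 52, 48, 45), (152, 56, 51, 48), (154, 63, 58, 54), (156, 75, 70, 65), (158, 98, 93, 87), (160, 126, 121, 114), (162, 150, 144, 137), (164, 177, 171, 163), (166, 191, 186, 177), (168, 205, 200, 190), (170, 202, 198, 188), (172, 199, 196, 185), (174, 197, 193, 183), (176, 195, 192, 183), (178, 195, 192, 183), (180, 198, 194, 184), (182, 200, 193, 183), (184, 199, 192, 183), (186, 197, 190, 181), (188, 194, 188, 180), (190, 195, 189, 180), (192, 200, 193, 185), (194, 201, 194, 186), (196, 214, 209, 202), (198, 234, 232, 228), (200, 245, 244, 242), (202, 254, 254, 253), (204, 255, 255, 255), (206, 255, 255, 255), (208, 255, 255, 255), (210, 255, 255, 255), (212, 255, 255, 255), (214, 255, 255, 255), (216, 255, 255, 255), (218, 255, 255, 255), (220, 255, 255, 255), (222, 255, 255, 255), (224, 255, 255, 255), (226, 255, 255, 255), (228, 254, 252, 251), (230, 251, 240, 238), (232, 248, 212, 209), (234, 244, 162, 159), (236, 244, 147, 143), (238, 246, 167, 162), (240, 248, 205, 200), (242, 253, 243, 241), (244, 254, 250, 249), (246, 2
[... 712 characters left out ...]
119), (198, 132, 128, 122), (200, 134, 130, 124), (202, 136, 131, 126), (204, 134, 128, 124), (206, 131, 125, 121), (208, 133, 128, 122), (210, 135, 132, 125), (212, 137, 134, 126), (214, 137, 133, 126), (216, 136, 133, 125), (218, 135, 132, 123), (220, 133, 131, 121), (222, 133, 130, 120), (224, 133, 130, 121), (226, 131, 129, 121), (228, 131, 129, 121), (230, 134, 130, 124), (232, 136, 132, 126), (234, 137, 136, 130), (236, 135, 131, 125), (238, 129, 123, 117), (240, 123, 105, 101), (242, 117, 83, 79), (244, 123, 75, 71), (246, 133, 71, 67), (248, 133, 82, 78), (250, 132, 102, 96), (252, 133, 116, 110), (254, 132, 126, 124), (256, 131, 127, 124), (258, 130, 127, 123), (260, 133, 130, 123)]
```

```bash
python3 -m inch '{"travel":[[0,0.001,0.02],[0,0.001,0.04],[0,0.001,0.06],[0,0.001,0.075],[0,0.001,0.081],[0,0.001,0.081],[0,0.001,0.081]],"spin":[0,0,0,0,0,0,0]}'; python3 rel.py
python3 -m inch '{"travel":[[-0.006,0,0],[-0.01,0,0],[-0.014,0,-0.001],[-0.018,0,-0.002],[-0.022,0,-0.003],[-0.022,0,-0.003]],"spin":[0,0,0,0,0,0]}';python3 rel.py
python3 - <<'E'
from h import *
p,W,K,V=cloud('wrist')
cv2.imwrite('pics/w4.png',cv2.resize(p[150:,120:400,::-1],None,fx=2.5,fy=2.5))
E
```

```text
t: 7.65
tool_pos: [0.6207, -0.0937, 0.1904]
orientation: [2.156, 2.282, 0.002]
force: [0.4, -0.5, 0.2]
opening: 0.0929
gripper_force: 0.0
t 7.65 s 0.09871391839666017 t 0.0033916252211800314 z 0.19043451896402314 yaw err -9.432499843220477e-05 F along b,n,z 0.47607054728415565 0.35924026817875365 0.19389191470370806 open 0.09290584855791813 0.0
t: 8.15
tool_pos: [0.6214, -0.1165, 0.1922]
orientation: [2.157, 2.282, 0.0]
force: [0.5, 1.5, 0.0]
opening: 0.0931
gripper_force: 0.4
t 8.15 s 0.12155382686253764 t 0.0028196755965803916 z 0.1921521545168517 yaw err -0.0007250369454454564 F along b,n,z -1.5088282264610746 0.5395664595168009 0.04502994815881589 open 0.09308402823930982 0.4422839987455518
```

View pics/w4.png

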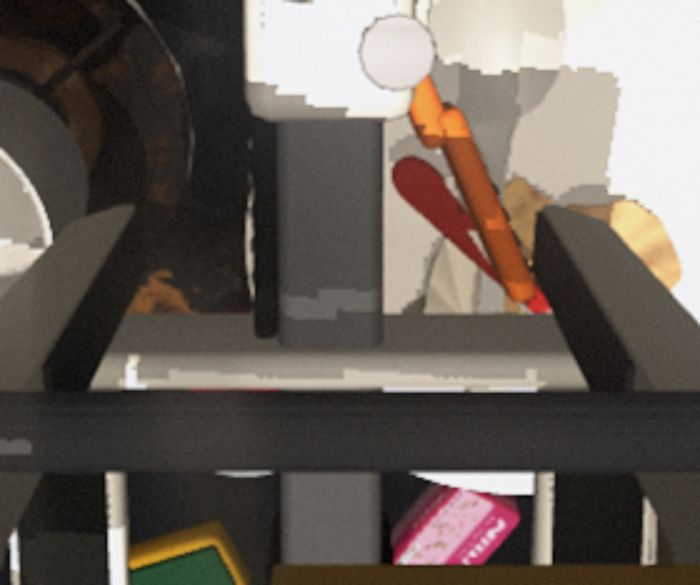

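The back wall now lies against the fingers (1.5 N), with the lever and sleeve between them. The nose is hidden from the wrist camera, so the side and top cameras will guide the last millimetres. I draw on gently, stopping a little short.

```bash
python3 -m inch '{"travel":[[-0.004,0,-0.001],[-0.01,-0.001,-0.002],[-0.017,-0.001,-0.003],[-0.024,-0.001,-0.004],[-0.031,-0.001,-0.005],[-0.038,-0.001,-0.006],[-0.043,-0.001,-0.007],[-0.047,-0.001,-0.008],[-0.049,-0.001,-0.009],[-0.049,-0.001,-0.009]],"spin":[0,0,0,0,0,0,0,0,0,0]}';python3 rel.py
python3 - <<'E'
from ringnose import *
ss,px,col=scan('side',.200,.262,(-.008,0))
print([(round(float(s)*1000),*map(int,c)) for s,c in zip(ss,col)][::2])
p,_=optics.read_camera('side'); u,v=px.mean(0).astype(int)
A=cv2.resize(p[v-25:v+25,u-33:u+33,::-1],None,fx=8,fy=8,interpolation=cv2.INTER_CUBIC)
p,_=optics.read_camera('top')
B=cv2.resize(p[110:180,310:395,::-1],None,fx=6,fy=6,interpolation=cv2.INTER_CUBIC)
h=min(A.shape[0],B.shape[0]); C=np.hstack([A[:h],B[:h]]); C=cv2.resize(C,None,fx=800/C.shape[1],fy=800/C.shape[1]); print(C.shape)
cv2.imwrite('pics/c5.png',C)
E
```

```text
t: 9.03
tool_pos: [0.6228, -0.165, 0.2005]
orientation: [-2.158, -2.283, 0.001]
force: [0.4, -0.1, -0.5]
opening: 0.0931
gripper_force: 0.4
t 9.0333 s 0.17004742849215088 t 0.001457013243863688 z 0.20047741166192076 yaw err -0.00058013674403945 F along b,n,z 0.1497873694337449 0.3432962573950499 -0.5125188047306268 open 0.09313350969493034 0.3557701121462742
[(200, 224, 218, 204), (202, 223, 215, 202), (204, 221, 213, 201), (206, 220, 211, 199), (208, 222, 214, 201), (210, 227, 220, 205), (212, 223, 215, 202), (214, 213, 206, 194), (216, 171, 165, 157), (218, 113, 110, 106), (220, 81, 78, 77), (222, 71, 68, 66), (224, 62, 59, 57), (226, 56, 53, 52), (228, 53, 51, 50), (230, 51, 49, 49), (232, 60, 59, 57), (234, 79, 78, 75), (236, 98, 94, 90), (238, 113, 107, 102), (240, 116, 100, 96), (242, 113, 81, 78), (244, 118, 73, 71), (246, 124, 67, 65), (248, 125, 79, 75), (250, 127, 98, 93), (252, 129, 112, 108), (254, 132, 128, 124), (256, 131, 128, 123), (258, 129, 126, 120), (260, 129, 125, 121)]
(308, 800, 3)
```

View pics/c5.png

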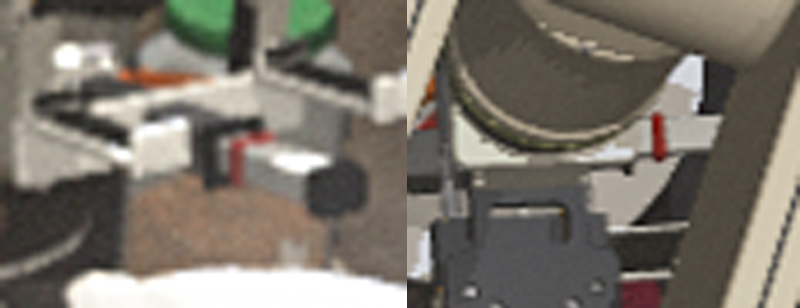

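The side view (left half) shows the black collar at (210,150), just short of the ring at (237,155). The ring and cup are untouched. The estimate is about 7 mm left, so I move that far and check.

```bash
python3 -m inch '{"travel":[[-0.003,0,0],[-0.005,0,-0.001],[-0.007,0,-0.001],[-0.007,0,-0.001],[-0.007,0,-0.001],[-0.007,0,-0.001]],"spin":[0,0,0,0,0,0]}';python3 rel.py
python3 - <<'E'
from ringnose import *
ss,px,col=scan('side',.218,.262,(-.008,0))
print([(round(float(s)*1000),*map(int,c)) for s,c in zip(ss,col)])
p,_=optics.read_camera('side'); u,v=px.mean(0).astype(int)
cv2.imwrite('pics/c6.png',cv2.resize(p[v-16:v+16,u-22:u+22,::-1],None,fx=14,fy=14,interpolation=cv2.INTER_CUBIC))
E
```

```text
t: 9.68
tool_pos: [0.6235, -0.1714, 0.2017]
orientation: [2.157, 2.284, 0.0]
force: [-0.7, -0.2, -0.2]
opening: 0.093
gripper_force: 0.4
t 9.6833 s 0.17648030337853318 t 0.0017171522223338176 z 0.20166727616329458 yaw err -2.2653834034880305e-05 F along b,n,z 0.17733735179373572 -0.7154721611783529 -0.18831352650105404 open 0.0930204937503107 0.43089174607302994
[(218, 214, 208, 193), (219, 209, 203, 188), (220, 194, 188, 175), (221, 179, 172, 161), (222, 164, 157, 147), (223, 149, 142, 134), (224, 130, 125, 118), (225, 111, 107, 102), (226, 92, 89, 86), (227, 76, 74, 73), (228, 71, 70, 68), (229, 67, 66, 64), (230, 63, 62, 60), (231, 60, 59, 58), (232, 59, 58, 57), (233, 58, 56, 56), (234, 56, 54, 53), (235, 54, 52, 51), (236, 54, 53, 51), (237, 55, 54, 51), (238, 56, 55, 52), (239, 59, 57, 53), (240, 67, 56, 53), (241, 75, 55, 53), (242, 83, 54, 53), (243, 91, 53, 54), (244, 99, 56, 56), (245, 108, 58, 57), (246, 117, 62, 59), (247, 123, 68, 65), (248, 125, 77, 74), (249, 127, 87, 83), (250, 129, 97, 93), (251, 130, 105, 101), (252, 130, 113, 108), (253, 131, 121, 117), (254, 132, 128, 125), (255, 131, 130, 126), (256, 129, 128, 123), (257, 128, 127, 121), (258, 128, 127, 119), (259, 128, 126, 119), (260, 129, 127, 120), (261, 130, 127, 120), (262, 130, 127, 121)]
```

View pics/c6.png

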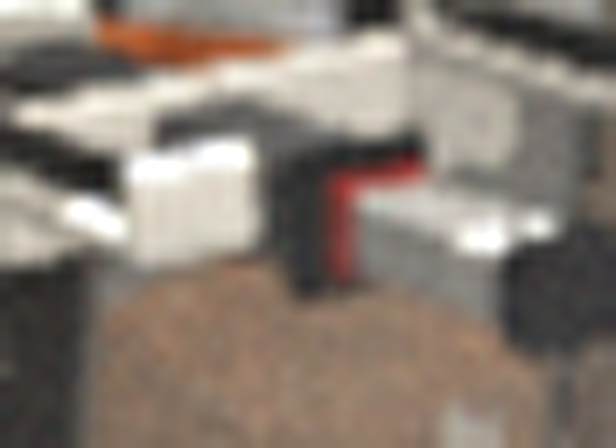

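The collar (290,220) now sits right against the ring (340,220), which is still fully in view. Now I squeeze.

```bash
python3 -m inch '{"travel":[[-0.0005,-0.0007,0],[-0.0005,-0.0007,0],[-0.0005,-0.0007,0],[-0.0005,-0.0007,0],[-0.0005,-0.0007,0],[-0.0005,-0.0007,0]],"spin":[0,0,0,0,0,0]}' 1 25;python3 rel.py
python3 -m inch '{"travel":[[0,0,0],[0,0,0],[0,0,0],[0,0,0],[0,0,0],[0,0,0]],"spin":[0,0,0,0,0,0]}';python3 rel.py
python3 - <<'E'
from ringnose import *
ss,px,col=scan('side',.218,.262,(-.008,0))
print([(round(float(s)*1000),*map(int,c)) for s,c in zip(ss,col)][16:34])
p,_=optics.read_camera('side'); u,v=px.mean(0).astype(int)
A=cv2.resize(p[v-22:v+22,u-26:u+18,::-1],None,fx=9,fy=9,interpolation=cv2.INTER_CUBIC)
p,_=optics.read_camera('wrist')
B=cv2.resize(p[150:300,170:320,::-1],(396,396),interpolation=cv2.INTER_CUBIC)
cv2.imwrite('pics/c7.png',np.hstack([A,B]))
E
```

```text
t: 10.28
tool_pos: [0.6239, -0.1718, 0.2024]
orientation: [2.155, 2.282, 0.003]
force: [1.4, 2.1, 1.1]
opening: 0.0575
gripper_force: 2.0
t 10.2833 s 0.17691133906815926 t 0.002126047791262185 z 0.2023849813786977 yaw err 0.0003135198617245649 F along b,n,z -1.9862284605355691 1.5074277203965372 1.118152844408132 open 0.05754240809875966 2.0186414508498274
t: 10.78
tool_pos: [0.6246, -0.1718, 0.2017]
orientation: [2.155, 2.282, 0.004]
force: [12.8, 1.9, -4.0]
opening: 0.0355
gripper_force: 26.1
t 10.7833 s 0.17694717183652126 t 0.002846076101056857 z 0.20171021138603593 yaw err 0.00020242385176838518 F along b,n,z -1.1608941700126107 12.883549867794308 -4.008275285476578 open 0.03550455291138582 26.145467046881095
[(234, 55, 55, 54), (235, 55, 55, 53), (236, 56, 56, 54), (237, 57, 56, 53), (238, 57, 56, 53), (239, 58, 55, 52), (240, 65, 53, 51), (241, 72, 51, 49), (242, 80, 49, 47), (243, 88, 49, 48), (244, 99, 55, 53), (245, 110, 61, 59), (246, 123, 67, 65), (247, 129, 74, 72), (248, 129, 83, 80), (249, 130, 91, 88), (250, 131, 101, 97), (251, 130, 107, 103)]
```

View pics/c7.png

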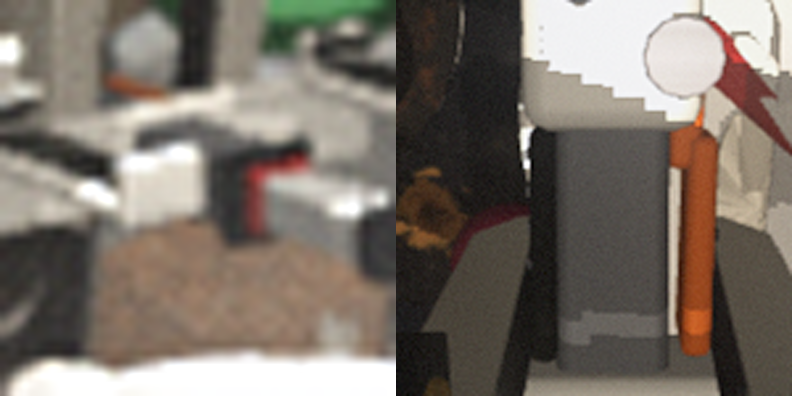

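Both the lever (700,240) and the grip (543,240) are pinched. The lever lies flat and the nose is still at the ring. The remaining 13 N sideways load I relieve by giving way a little to +y.

```bash
python3 -m inch '{"travel":[[0,0.001,0],[0,0.0018,0],[0,0.0018,0],[0,0.0018,0],[0,0.0018,0]],"spin":[0,0,0,0,0]}';python3 rel.py
python3 - <<'E'
from ringnose import *
ss,px,col=scan('side',.218,.262,(-.008,0))
print([(round(float(s)*1000),*map(int,c)) for s,c in zip(ss,col)][18:34])
p,W,K,V=cloud('top'); m=red(p); m[:165]=0;m[214:]=0;m[:,:235]=0;m[:,262:]=0
print('foot lever',m.sum(),np.nanmax(W[m][:,2]) if m.any() else None)
E
```

```text
t: 11.35
tool_pos: [0.6247, -0.1718, 0.2016]
orientation: [2.157, 2.283, 0.001]
force: [4.8, 1.2, -1.2]
opening: 0.0354
gripper_force: 26.4
t 11.35 s 0.1769489944324976 t 0.0029308728803554424 z 0.20160307242047096 yaw err -1.2706318731181554e-05 F along b,n,z -0.9111940595983985 4.895332845872494 -1.2251868889683297 open 0.03544657227317354 26.38637210649904
[(236, 55, 55, 53), (237, 56, 54, 53), (238, 56, 54, 53), (239, 60, 54, 54), (240, 68, 54, 54), (241, 75, 54, 55), (242, 84, 54, 55), (243, 92, 55, 56), (244, 102, 60, 59), (245, 111, 63, 61), (246, 121, 67, 62), (247, 126, 73, 68), (248, 128, 83, 78), (249, 130, 92, 87), (250, 132, 102, 98), (251, 132, 109, 104)]
foot lever 328 0.05204136372438979
```

Everything checks: 26 N pinch with only 5 N sideways, nose at the ring, foot lever down. I hand it in.

```bash
python3 -c "
from plant import close_job
print(close_job())"
```

```text
the job is handed in; nothing more can be done
None
```

The job is handed in; no verdict came back. At hand-in the foot lever was latched down, the sleeve nose was at the red ring (within about 1–2 mm by the side camera), the cam lever was shut, and the fingers were still pinching lever and grip at about 26 N.

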